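# Load a microplate into a low plate reader

### The job

Push the white microplate flat along the worktop, in under the low bridge of the plate reader, until it stops squarely against both stop lugs behind the bridge. Do not pick the plate up, carry it or let it tip. Once it is home, press the round start button on the reader fully down and take the hand away, leaving the plate home and everything else on the worktop where it stands.

Things in the scene. Friction and masses are not known exactly. Their poses are not given: they have to be found in the camera images.
- plate: The microplate: a loose white flat rectangular plastic tray of 12 x 8 small square wells, 128 (x) x 85.5 (y) x 14.4 mm (z), about 0.12 kg; treat all of it as a solid block. Origin at the centre of its underside; x along its length, x+ is the leading end that faces the reader at the start (within about 15 degrees of square), z up.
- plate_front (a point): Middle of the plate's leading (reader-side) end face, half-way up.
- plate_rear (a point): Middle of the plate's rear (robot-side) end face, half-way up: the face to push on.
- reader: The plate reader, white, fixed, about 130 (x) x 175 (y) mm, 55 mm high. Origin on the worktop under the middle of the bridge, midway between its cheeks; x+ is the way the plate is pushed in, y+ to the left of that. The bridge spans x = -35 to +35 mm, underside 18.5 mm above the worktop (4 mm over the plate). A control pod 40 mm high fills x = -55 to +55, y = -109 to -63 mm.
- reader_mouth (a point): Middle of the opening under the front of the bridge, at reader x = -35 mm, half-way up the gap. From here to the stop the cheeks' inner faces stand at reader y = -47 and +47 mm; before it low lead-in walls 13 mm high flare out to y = -61 and +61 mm at x = -64 mm.
- reader_stop (a point): Midway between the faces of the two stop lugs behind the bridge, at reader x = +45 mm, half-way up (the lugs are 13 mm high, 18 mm wide, at reader y = -28 and +28 mm, rigid). With the plate home its leading end face touches them and its rear face is at reader x = -83 mm, still out in the open.
- start_top (a point): Centre of the top face of the start button (grey, round, 26 mm across, in a wider round grey collar), on the front part of the control pod on the reader's right (y-) side; it is pressed straight down.
- start (a joint): Travel of the start button: 0 released, 0.006 m fully down; a spring brings it back, about 4 N holds it down.
- vial: Bystander: small screw vial, 30 mm diameter, 58 mm high, loose. Origin at the centre of its underside.
- bottle_small: Bystander: small screw-cap bottle, 48 mm diameter, 85 mm high, loose. Origin at the centre of its underside. The vial and this bottle stand one on each side of the plate's way in, either way round.
- filter_box: Bystander: flat round box, 73 mm diameter, 23 mm high, loose, near the front left. Origin at the centre of its underside.
- salt_jar: Bystander: wide jar, 64 mm diameter, 75 mm high, loose, at the left. Origin at the centre of its underside.

How it is judged (in metres and radians):
On the way, in this order (a step that is already met when the one before it is completed fails the run):
1. the plate is home: flat under the bridge, squarely against the stop lugs (x of plate_front in the frame of reader above 0.0415 m and angle between the x axis of plate and the x axis of reader, either way round below 0.05 rad and y of plate_front in the frame of reader between -0.01 and 0.01 m and height (world z) of plate below 0.003 m and angle between plate's own z axis and vertical below 0.03 rad), for 0.2 s.
2. the start button is pressed fully down (value of joint start above 0.0048 m), for 0.05 s.
At the end, for the whole second after the job is handed in: The plate lies flat and at rest under the bridge, its leading end within 3.5 mm of the stop lugs' faces and square to the reader within 0.05 rad, and the start button has come back up (less than 2 mm down) (all of step 1 and linear speed of plate below 0.01 m/s and value of joint start below 0.002 m); the robot touches nothing.
It fails at once if the plate is lifted off the worktop (its underside centre more than 8 mm up) (height (world z) of plate above 0.008 m).
It fails at once if the plate tips by more than 0.1 rad (angle between plate's own z axis and vertical above 0.1 rad).
It fails at once if the start button is pressed before the plate is home (value of joint start above 0.003 m and not (x of plate_front in the frame of reader above 0.0415 m and angle between the x axis of plate and the x axis of reader, either way round below 0.05 rad and y of plate_front in the frame of reader between -0.01 and 0.01 m and height (world z) of plate below 0.003 m and angle between plate's own z axis and vertical below 0.03 rad)).
It fails at once if the vial, small bottle, round box or jar is shifted by more than 20 mm or tipped (distance of any of vial, bottle_small, filter_box, salt_jar from where it was at the start of the episode above 0.02 m or angle between any of vial, bottle_small, filter_box, salt_jar's own z axis and vertical above 0.3 rad).
It also fails if it takes over 48 s, if anything falls off the work surface, if the arm or the gripper's body presses on something with over 40 N, if the wrist force passes 120 N, or if a joint passes its speed limit or range.

### The arm

A 6-joint arm with a two-finger parallel gripper is mounted at the origin on a cart in front of the work surface, level with it; the furniture and walls round the work are solid. World frame = base frame: x ahead of the robot, y to its left, z up, the work surface at z = 0. Lengths are in mm, angles in rad, forces in N, time in s.
With the tool pointing down it reaches from about 275 to 750 mm from the base axis. Payload 10.2 kg.
Tool frame: the origin (TCP) lies midway between the tips of the shut fingers; the grasp point (between the pads) lies 19 mm behind it (ctrl.grip_depth is the distance from the TCP to the grasp point, in mm); y points along the fingers, x is the direction in which the jaws open and shut, and the axes are right-handed (so a half turn about y gives the same grasp; the last joint's range is limited). The gripper opens to 85 mm and grips with 20 to 120 N. Pads are 22 mm wide; open, the fingers measure 114 mm over their backs; the gripper's body (76 mm by 85 mm) begins 54 mm behind the grasp point. The pads swing forward as they close: fully open they stand 13 mm farther back than shut.
Start: joints at [-1.498, 0.313, 1.498, -0, 1.331, -0.223], TCP at [153.027, -502.209, 231.294] pointing down, gripper open.
Joint ranges: [-2.94, 2.94], [-0.97, 2.17], [0.19, 2.56], [-1.23, 4.37], [0.02, 3.11], [-2.88, 2.88]. Speed limits (rad/s): [2.39, 2.39, 3.01, 3.14, 3.14, 3.14].

### API

Orientations are given as a unit quaternion [w, x, y, z].
In Python, from rig import ctrl gives the robot as it stands. The module is installed in compiled form; this text tells all that it offers.
- The arm moves only by the tool drive_tool, never from a script. Its arguments are lists of equal length, an entry for each row: "gripper": the closure, from 0 (fully open) to 1 (shut); "offset": the shift along the tool's x, y, z in m, a list of three; "turn": the turn about the tool's y in degrees. In form: {"gripper": [gripper, ...], "offset": [[tx, ty, tz], ...], "turn": [turn, ...]}. A call has 1 to 20 rows; each row shifts and turns the commanded pose from where the row before left it, along the tool's axes as they then stand; what a row does not reach is not made up. A row lasts 1/12 s, in which the tool goes at most 41.7 mm and 7.16 degrees, less where a joint would pass 70% of its speed; a pose out of reach is approached as far as the arm can. A call is refused whole if a number of a shift passes 0.0417 or a number of a turn 7.16, either way. A call with a gripper value outside its range is refused whole. The fingers move at their own pace and stop on an object; "force" is the grip in N (left out, the last holds). Time passes only in rows, so rows that do not move let the fingers close. It gives the time, the measured TCP pose, the force and the opening at its end, in the units of the state.
- ctrl.sense(): the state, without advancing time (a new reading comes with each control period).
- ctrl.capture(name): name is "scene" or "side" or "wrist"; returns (picture, depth): 420x560x3 uint8, red, green, blue; 420x560 float32, mm along the optical axis (not along the pixel's ray), 0 where there is no reading.
- ctrl.camera_params(name): a dict with "fovy" (degrees; the focal length in pixels is half the picture's height over the tangent of half this angle, whatever the lens; pixels are square), "cx", "cy" (the principal point, pixels), "view" (4x4, takes a point from world to camera coordinates); the wrist camera has in their place "tool_from_camera" (4x4, takes a point from camera to tool coordinates, whose origin is the TCP and whose axes are the tool frame's). Camera axes: x right, y down, z forward; pixel columns grow to the right and rows downward; lengths in mm; the calibration is good to about 2 mm. A picture is of the moment at which its call begins: read the wrist's pose just before it. camera_params takes no time and is no camera call.
- ctrl.finish_job(): hands the job in, once; it reports no verdict.
Trained networks look in the newest picture that a camera, given by its name, has taken for a name from the list of things; names that differ only in an ending like _2 or _b are one class to them, and where a whole thing is asked for, a point or a joint stands for the part that bears it (a point fixed in the world has none). Each returns a list of dicts, best first, with "score" (0 to 1); they miss things now and then, are a little off and sometimes report something else, mostly with a low value. They report only what shows in the picture. A call takes as long as a camera call.
- ctrl.boxes_of(camera, query): "centre" ([x, y, z] in mm, in the coordinates of the camera as it stood for that picture, good to about 4 mm: the middle of the surface that is visible of it).
- ctrl.regions_of(camera, query): "mask" (420x560 bool, what is visible of it).
- ctrl.pinpoint(camera, query): "centre" ([x, y, z] in mm, in the coordinates of the camera as it stood for that picture, good to about 4 mm: a listed point, or the origin of a listed thing).
The state is a dict: "time_s": time; "joints": joint angles; "dq": joint speeds; "tau": joint torques, N m; "eef_pos": TCP position; "ee_rot": TCP orientation; "force": force on the tool from outside, world axes, zero at the start; "wrist_torque": the same for the moment, N m; "grip_width": opening from 0.0 (shut) to 1.0 (fully open).
Only numpy, scipy, OpenCV 4.12 (cv2) and the standard library are available. Lean on these libraries where they do the work, as an engineer would, in place of code of your own. Each camera call takes 0.05 s, during which the arm holds its last target.

## Working session

There is one attempt and no reset: what is moved stays moved. The work goes in short steps, Python scripts to look and compute and a tool call to move; the robot and the scene stay as the last step left them, time stands still between calls to the robot, and variables do not carry over. Pictures are saved under pics/ and viewed, and the job is handed in when it is done.

Besides the shell and the picture viewer there is one more tool, called as a command line: name --pt "numbers of a row" for each row, then --argument value for the rest. drive_tool: Moves the arm, as the interface text tells. Its arguments: {"type":"object","properties":{"gripper":{"type":"array","items":{"type":"number"}},"offset":{"type":"array","items":{"type":"array","items":{"type":"number"}}},"turn":{"type":"array","items":{"type":"number"}},"force":{"type":"number"}},"required":["gripper","offset","turn"]}

```bash
mkdir -p pics
cat > h.py <<'E'
import numpy as np, cv2
from rig import ctrl
from scipy.spatial.transform import Rotation as R
def pose():
    s=ctrl.sense(); q=s['ee_rot']; return np.array(s['eef_pos']),R.from_quat([q[1],q[2],q[3],q[0]]).as_matrix()
def c2w(name,p,ps=None):
    c=ctrl.camera_params(name); p=np.append(np.asarray(p,float),1)
    if name=='wrist':
        t=(np.array(c['tool_from_camera'])@p)[:3]; P,M=ps; return P+M@t
    return (np.linalg.inv(np.array(c['view']))@p)[:3]
def cloud(name,depth,mask=None,ps=None):
    c=ctrl.camera_params(name); f=210/np.tan(np.radians(c['fovy'])/2)
    m=depth>0
    if mask is not None: m&=mask
    v,u=np.nonzero(m); d=depth[v,u]
    p=np.stack([(u-c['cx'])*d/f,(v-c['cy'])*d/f,d,np.ones_like(d)])
    if name=='wrist':
        t=(np.array(c['tool_from_camera'])@p)[:3]; P,M=ps; return (P[:,None]+M@t).T
    return (np.linalg.inv(np.array(c['view']))@p)[:3].T
E
python3 - <<'E'
from h import *
np.set_printoptions(precision=3,suppress=True)
s=ctrl.sense(); print(s); print(pose()[1]); print(ctrl.grip_depth)
for n in ['scene','side']:
    im,d=ctrl.capture(n); cv2.imwrite(f'pics/{n}0.png',im[:,:,::-1]); np.save(n+'0.npy',d); print(ctrl.camera_params(n))
    for q in ['plate','plate_front','plate_rear','reader','reader_mouth','reader_stop','start_top','vial','bottle_small','filter_box','salt_jar']:
        for r in ctrl.pinpoint(n,q)[:1]: print(n,q,r['score'],c2w(n,r['centre']))
print(ctrl.sense()['time_s'])
E
```

```text
{'time_s': 0.0, 'joints': array([-1.498,  0.313,  1.498, -0.   ,  1.331, -0.223]), 'dq': array([ 0.001, -0.001, -0.001, -0.002, -0.   , -0.   ]), 'tau': array([  0.001, -41.227, -25.974,  -0.   ,   0.004,  -0.   ]), 'eef_pos': array([ 152.993, -501.927,  230.727]), 'ee_rot': array([ 0.569, -0.568,  0.421, -0.421]), 'force': array([ 0.394, -0.034, -0.316]), 'wrist_torque': array([-0.01 ,  0.034, -0.016]), 'grip_width': 0.9996343193554537}
[[ 0.291 -0.     0.957]
 [-0.957  0.001  0.291]
 [-0.001 -1.     0.   ]]
18.700000000000003
{'fovy': 49.112372969331375, 'cx': 279.19697318220204, 'cy': 204.55181713355938, 'view': array([[   0.919,    0.395,   -0.014, -546.239],
       [   0.227,   -0.556,   -0.8  ,   -2.384],
       [  -0.323,    0.731,   -0.6  , 1109.198],
       [   0.   ,    0.   ,    0.   ,    1.   ]])}
scene plate 0.87 [527.784  62.113  -2.854]
scene plate_front 0.97 [585.685  83.944   4.866]
scene plate_rear 0.71 [457.995  38.841   4.07 ]
scene reader 0.87 [688.694 109.082   1.804]
scene reader_mouth 0.76 [658.864 101.518   9.496]
scene reader_stop 0.67 [731.656 125.778   5.9
[... 332 characters left out ...]
[[   0.789,    0.614,    0.013, -497.57 ],
       [   0.294,   -0.358,   -0.886,  -77.759],
       [  -0.54 ,    0.703,   -0.463, 1346.547],
       [   0.   ,    0.   ,    0.   ,    1.   ]])}
side plate 0.78 [522.476  62.786   3.88 ]
side plate_front 0.77 [586.944  87.156   8.739]
side plate_rear 0.73 [463.677  38.381  10.28 ]
side reader 0.84 [688.783 112.921   2.629]
side reader_mouth 0.63 [653.942 100.015  11.532]
side reader_stop 0.85 [731.987 127.794   8.342]
side start_top 0.42 [691.32   23.245  69.079]
side vial 0.49 [498.434 205.587   1.013]
side bottle_small 0.63 [600.435 -82.291   3.312]
side filter_box 0.63 [405.547 341.417   6.013]
side salt_jar 0.63 [665.224 356.806   2.375]
1.2
```

View pics/scene0.png

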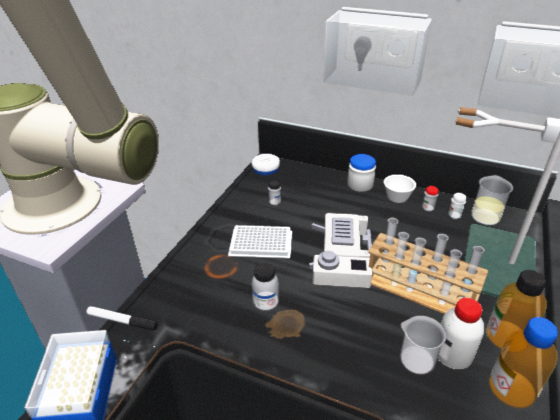

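View pics/side0.png

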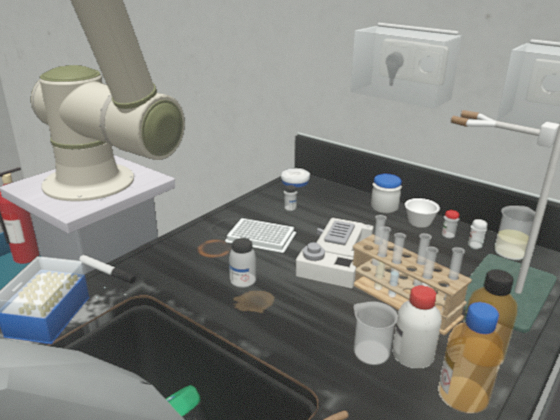

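drive_tool --gripper '[0,0,0,0,0,0,0,0,0,0,0,0,0,0,0,0,0,0,0]' --pt "-0.0232 0 0.0272" --pt "-0.0232 0 0.0272" --pt "-0.0232 0 0.0272" --pt "-0.0232 0 0.0272" --pt "-0.0232 0 0.0272" --pt "-0.0232 0 0.0272" --pt "-0.0232 0 0.0272" --pt "-0.0232 0 0.0272" --pt "-0.0232 0 0.0272" --pt "-0.0232 0 0.0272" --pt "-0.0232 0 0.0272" --pt "-0.0232 0 0.0272" --pt "-0.0232 0 0.0272" --pt "-0.0232 0 0.0272" --pt "-0.0232 0 0.0272" --pt "-0.0232 0 0.0272" --pt "-0.0232 0 0.0272" --pt "-0.0232 0 0.0272" --pt "0 0 0" --turn '[0,0,0,0,0,0,0,0,0,0,0,0,0,0,0,0,0,0,0]'

```text
time_s: 2.78
eef_pos: [501.4, 44.2, 231.0]
ee_rot: [0.57, -0.569, 0.42, -0.42]
force: [0.5, 0.6, 0.9]
grip_width: 0.999
```

Run:
```python
from h import *
np.set_printoptions(precision=3,suppress=True)
ps=pose(); print(ps, ctrl.sense()['joints'])
im,d=ctrl.capture('wrist'); cv2.imwrite('pics/w1.png',im[:,:,::-1]); np.savez('w1.npz',d=d,P=ps[0],M=ps[1]); print(ctrl.camera_params('wrist'))
for q in ['plate','plate_front','plate_rear','reader','reader_mouth','reader_stop','start_top']:
    for r in ctrl.pinpoint('wrist',q)[:1]: print(q,r['score'],c2w('wrist',r['centre'],ps))
```

```text
(array([501.367,  44.159, 231.034]), array([[ 0.296,  0.001,  0.955],
       [-0.955,  0.001,  0.296],
       [-0.001, -1.   ,  0.001]])) [-0.146  0.265  1.562  0.001  1.314  1.124]
{'fovy': 59.461345824697844, 'cx': 282.3075966861556, 'cy': 210.75645145666476, 'tool_from_camera': array([[   1.   ,   -0.   ,   -0.002,   -0.83 ],
       [   0.002,   -0.274,    0.962, -142.016],
       [  -0.001,   -0.962,   -0.274,   69.173],
       [   0.   ,    0.   ,    0.   ,    1.   ]])}
plate 0.82 [525.122  62.845  -4.562]
plate_front 0.72 [587.158  85.425   8.016]
plate_rear 0.67 [460.615  44.123  11.181]
```

View pics/w1.png

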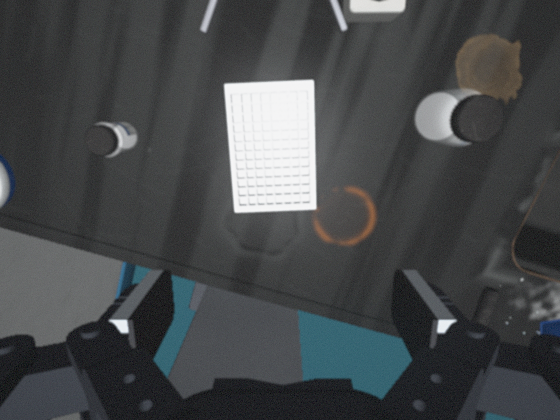

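drive_tool --gripper '[0.5,0.5,0.5,0.5,0.5,0.5]' --pt "0.004 0 0.03" --pt "0.004 0 0.03" --pt "0.004 0 0.03" --pt "0.004 0 0.03" --pt "0.004 0 0.03" --pt "0 0 0" --turn '[0,0,0,0,0,0]'

```text
time_s: 3.68
eef_pos: [651.9, 64.2, 229.1]
ee_rot: [-0.568, 0.568, -0.421, 0.421]
force: [-2.3, -0.1, -2.3]
grip_width: 0.494
```

Run:
```python
from h import *
np.set_printoptions(precision=3,suppress=True)
ps=pose(); print(ps, ctrl.sense()['joints'],ctrl.sense()['grip_width'])
im,d=ctrl.capture('wrist'); cv2.imwrite('pics/w2.png',im[:,:,::-1]); np.savez('w2.npz',d=d,P=ps[0],M=ps[1])
for q in ['plate','plate_front','plate_rear','reader','reader_mouth','reader_stop','start_top']:
    for r in ctrl.pinpoint('wrist',q)[:1]: print(q,r['score'],c2w('wrist',r['centre'],ps))
```

```text
(array([651.942,  64.206, 229.122]), array([[ 0.291, -0.001,  0.957],
       [-0.957,  0.   ,  0.291],
       [-0.001, -1.   , -0.001]])) [-0.08   0.614  1.05   0.     1.479  1.195] 0.4939570892357177
plate 0.69 [526.11   58.789  -0.69 ]
plate_front 0.67 [586.355  85.192   6.974]
plate_rear 0.81 [461.706  41.84    9.915]
reader 0.71 [687.953 109.13   -1.185]
reader_mouth 0.51 [462.803  41.959  11.893]
reader_stop 0.82 [732.443 124.065   6.835]
start_top 0.9 [692.136  24.75   62.289]
```

View pics/w2.png

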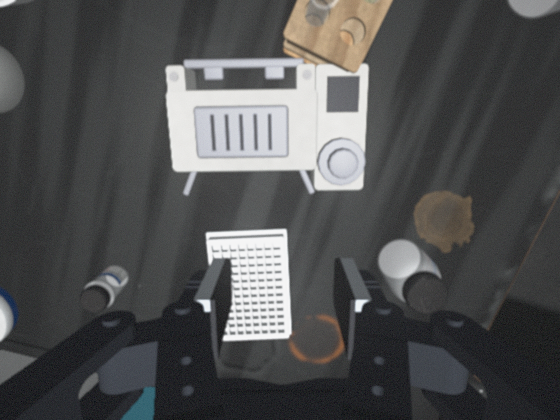

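Run:
```python
from h import *
np.set_printoptions(precision=2,suppress=True)
z=np.load('w2.npz'); d=z['d']; ps=(z['P'],z['M'])
pts=np.full(d.shape+(3,),np.nan); m=d>0; pts[m]=cloud('wrist',d,None,ps)
# bench
def px(u,v): return pts[v,u]
for n,(u,v) in dict(bench=(250,210),bench2=(420,130),btn=(343,162),btnL=(334,162),col=(343,143),colr=(362,162),pod=(350,120),podf=(325,183),bridge=(180,130),bridge2=(300,130),slot=(240,115),lugL=(214,72),lugR=(275,72),rail=(245,63),wallL=(186,190),wallR=(310,190),plate=(260,240)).items(): print(n,px(u,v))
# row profile across button
for u in range(310,372,3): print(u,px(u,162),end=' ')
print()
for v in range(130,195,3): print(v,px(343,v),end=' ')
# bridge/pod top fit
im=cv2.imread('pics/w2.png')
H=pts[:,:,2]
k=((H>45)&(H<75)).astype(np.uint8)
import itertools
print()
for lo,hi,name in [(35,46,'pod'),(48,60,'bridge'),(9,19,'plate')]:
    k=((H>lo)&(H<hi)).astype(np.uint8); k=cv2.morphologyEx(k,cv2.MORPH_OPEN,np.ones((3,3)))
    n,l,st,c=cv2.connectedComponentsWithStats(k)
    for i in range(1,n):
        if st[i,4]>600:
            xy=pts[l==i][:,:2].astype(np.float32); r=cv2.minAreaRect(xy); print(name,st[i],r,np.median(H[l==i]))
```

```text
bench [606.84  87.87  -1.04]
bench2 [735.06 -50.81  -0.18]
btn [688.86  23.48  61.02]
btnL [686.69  30.82  61.38]
col [703.41  27.14  52.01]
colr [692.82   5.92  52.09]
pod [723.4   25.67  39.66]
podf [663.78  28.53  39.29]
bridge [672.44 165.13  44.43]
bridge2 [702.71  65.19  43.64]
slot [700.36 117.43  54.4 ]
lugL [727.96 154.54  11.83]
lugR [744.23 100.99  11.31]
rail [743.56 129.2   12.98]
wallL [612.01 154.68  11.51]
wallR [648.02  35.81  11.04]
plate [583.14  69.24  13.65]
310 [678.76  48.28  44.37] 313 [679.44  45.62  43.55] 316 [680.03  42.85  41.92] 319 [681.81  41.48  50.72] 322 [682.66  39.09  51.57] 325 [683.28  36.4   50.29] 328 [684.96  35.28  58.98] 331 [685.77  32.95  59.65] 334 [686.69  30.82  61.38] 337 [687.4   28.36  61.18] 340 [688.11  25.89  60.9 ] 343 [688.86  23.48  61.02] 346 [689.71  21.31  62.24] 349 [690.53  19.12  63.29] 352 [691.11  16.33  61.53] 355 [691.84  13.89  61.44] 358 [691.79   9.2   51.9 ] 361 [692.46   6.42  50.74] 364 [693.29   4.14  51.62] 367 [690.07 -12.18  -1.32] 370 [690.92 -15.23  -1.83] 
130 [713.56  28.98  41.47] 133 [711.08  27.73  3
[... 918 characters left out ...]
660217285), (40.82363510131836, 40.92179870605469), 73.22402954101562) 51.26433180645478
bridge [ 80 284  31  27 643] ((496.06903076171875, 206.78033447265625), (25.18438148498535, 25.75049591064453), 3.1179487705230713) 57.452438418459565
plate [ 184   57  120   22 1541] ((739.2870483398438, 129.49301147460938), (18.08407974243164, 108.73933410644531), 17.555274963378906) 12.140866175800994
plate [ 207  235   80   66 1784] ((547.0626220703125, 72.58173370361328), (74.37041473388672, 80.05445098876953), 19.66455841064453) 13.592456343797892
plate [ 224  298   65   42 1129] ((492.01861572265625, 49.287498474121094), (48.93689727783203, 73.1944351196289), 19.796449661254883) 13.574565298347807
```

Run:
```python
from h import *
np.set_printoptions(precision=2,suppress=True)
z=np.load('w1.npz'); d=z['d']; ps=(z['P'],z['M'])
pts=np.full(d.shape+(3,),np.nan); m=d>0; pts[m]=cloud('wrist',d,None,ps)
H=pts[:,:,2]
k=((H>7)&(H<19)).astype(np.uint8); k=cv2.morphologyEx(k,cv2.MORPH_OPEN,np.ones((3,3)))
n,l,st,c=cv2.connectedComponentsWithStats(k)
for i in range(1,n):
    if st[i,4]>600:
        xy=pts[l==i][:,:2].astype(np.float32); r=cv2.minAreaRect(xy); print(st[i],r,np.median(H[l==i]))
        a=np.radians(17.5); c_,s_=np.cos(a),np.sin(a)
        D=np.array(r[0])-[688.2,113.2]; print('in reader',D@[c_,s_],D@[-s_,c_])
```

```text
[ 226   83   88  128 2443] ((524.8336791992188, 64.64094543457031), (120.11772155761719, 80.1483383178711), 19.632429122924805) 13.669185566294857
in reader -170.40721865534692 2.813606657112129
```

Run:
```python
from h import *
np.set_printoptions(precision=1,suppress=True)
z=np.load('w2.npz'); d=z['d']; P,M=z['P'],z['M']
pts=np.full(d.shape+(3,),np.nan); m=d>0; pts[m]=(cloud('wrist',d,None,(P,M))-P)@M
reg=pts[200:]; q=reg[(np.abs(reg[...,0])<60)&(reg[...,1]<60)&(reg[...,1]>-60)]
for s in (-1,1):
    a=q[q[:,0]*s>0]; print(len(a),np.percentile(a,[0,2,50,98,100],axis=0))
    t=a[a[:,1]>np.percentile(a[:,1],99.5)-6]; print('tip',t.min(0),t.max(0))
```

```text
9188 [[-57.5 -60.  -12.8]
 [-54.3 -59.5 -10. ]
 [-38.3 -53.7   6.9]
 [-22.3  -8.5  13.3]
 [-20.9  -0.9  14.3]]
tip [-34.8 -10.2 -11.3] [-22.2  -0.9  11.6]
9256 [[ 19.  -60.  -13. ]
 [ 20.2 -59.4 -10.1]
 [ 36.3 -53.7   6.9]
 [ 52.3  -8.4  13.2]
 [ 55.2  -0.2  14.2]]
tip [ 20.  -10.2 -11.2] [32.8 -0.2 11.3]
```

drive_tool --gripper '[0.5,0.5,0.5,0.5,0.5,0.5,0.5,0.5,0.5,0.5,0.5,0.5,0.5]' --pt "-0.0045 0 -0.0266" --pt "-0.0045 0 -0.0266" --pt "-0.0045 0 -0.0266" --pt "-0.0045 0 -0.0266" --pt "-0.0045 0 -0.0266" --pt "-0.0045 0 -0.0266" --pt "-0.0045 0 -0.0266" --pt "-0.0045 0 -0.0266" --pt "0 0.035 0" --pt "0 0.035 0" --pt "0 0.035 0" --pt "0 0.035 0" --pt "0 0 0" --turn '[-0.6,0,0,0,0,0,0,0,0,0,0,0,0]'

```text
time_s: 5.17
eef_pos: [431.7, 35.5, 87.0]
ee_rot: [-0.569, 0.572, -0.421, 0.415]
force: [-0.7, 0.2, -0.1]
grip_width: 0.499
```

drive_tool --gripper '[0.5,0.5,0.5,0.5]' --pt "0 0.03 0" --pt "0 0.03 0" --pt "0 0.015 0" --pt "0 0 0" --turn '[0,0,0,0]'

```text
time_s: 5.5
eef_pos: [434.4, 35.1, 15.7]
ee_rot: [-0.57, 0.571, -0.419, 0.417]
force: [-0.2, 0.0, -0.3]
grip_width: 0.501
```

Run:
```python
from h import *
np.set_printoptions(precision=3,suppress=True)
P,M=pose(); print(P,M,np.degrees(np.arctan2(M[1,2],M[0,2])))
D=P[:2]-[688.2,113.2]; a=np.radians(17.5);print(D@[np.cos(a),np.sin(a)],D@[-np.sin(a),np.cos(a)])
im,d=ctrl.capture('wrist'); cv2.imwrite('pics/w3.png',im[:,:,::-1])
im,d=ctrl.capture('scene'); cv2.imwrite('pics/s3.png',im[150:330,150:400,::-1].repeat(3,0).repeat(3,1))
```

```text
[434.377  35.094  15.67 ] [[ 0.301 -0.003  0.954]
 [-0.954  0.001  0.301]
 [-0.001 -1.    -0.003]] 17.53910055925198
-265.5619985924562 1.8350685197538519
```

View pics/w3.png

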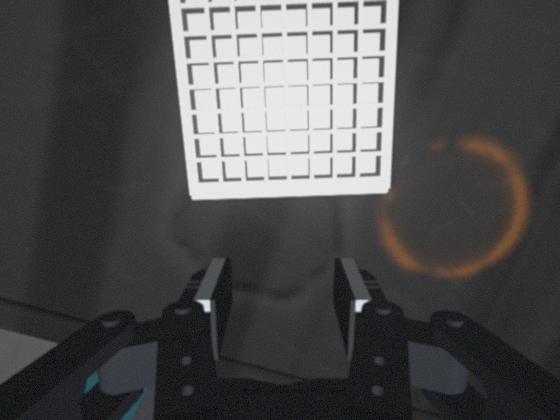

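View pics/s3.png

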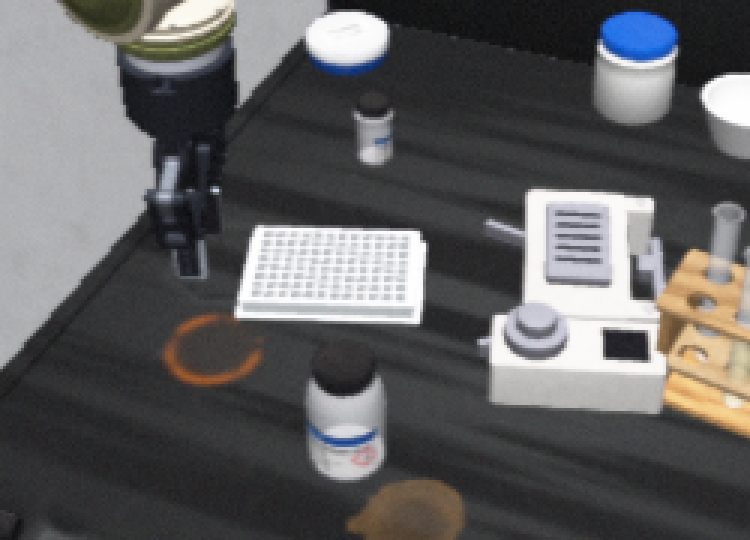

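drive_tool --gripper '[0.5,0.5,0.5,0.5,0.5,0.5,0.5,0.5,0.5,0.5,0.5,0.5,0.5,0.5,0.5]' --pt "0.0015 0.0125 0" --pt "0 0 0" --pt "0 0 0.008" --pt "0 0 0.006" --pt "0 0 0.006" --pt "0 0 0.008" --pt "0 0 0.01" --pt "0 0 0.01" --pt "0 0 0.01" --pt "0 0 0.01" --pt "0 0 0.01" --pt "0 0 0.01" --pt "0 0 0.01" --pt "0 0 0.005" --pt "0 0 0" --turn '[0,0,0,0,0,0,0,0,0,0,0,0,0,0,0]'

```text
time_s: 6.85
eef_pos: [534.9, 65.0, 4.0]
ee_rot: [0.571, -0.57, 0.417, -0.418]
force: [1.0, 0.8, 0.5]
grip_width: 0.501
```

```bash
cat > chk.py <<'E'
from h import *
import sys
np.set_printoptions(precision=3,suppress=True)
P,M=pose(); s=ctrl.sense(); print(s['time_s'],P,np.degrees(np.arctan2(M[1,2],M[0,2])),s['force'])
D=P[:2]-[688.2,113.2]; a=np.radians(17.5);print('reader xy',D@[np.cos(a),np.sin(a)],D@[-np.sin(a),np.cos(a)])
n=sys.argv[1]
im,d=ctrl.capture('wrist'); cv2.imwrite(f'pics/w{n}.png',im[:,:,::-1]); np.savez(f'w{n}.npz',d=d,P=P,M=M)
im,d=ctrl.capture('scene'); cv2.imwrite(f'pics/s{n}.png',im[150:330,150:400,::-1].repeat(3,0).repeat(3,1))
E
python3 chk.py 4
```

```text
6.85 [534.907  65.018   3.991] 17.57880871176946 [1.021 0.84  0.457]
reader xy -160.68698625604472 0.1438164432018898
```

View pics/w4.png

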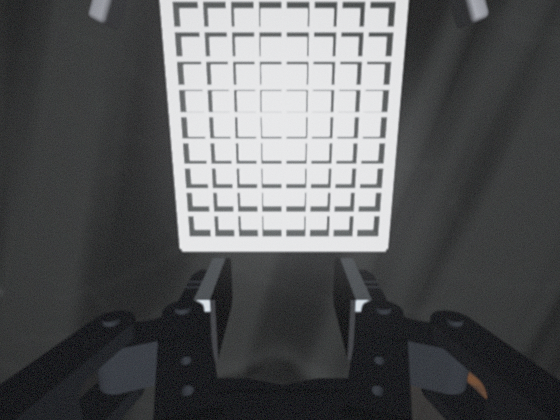

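View pics/s4.png

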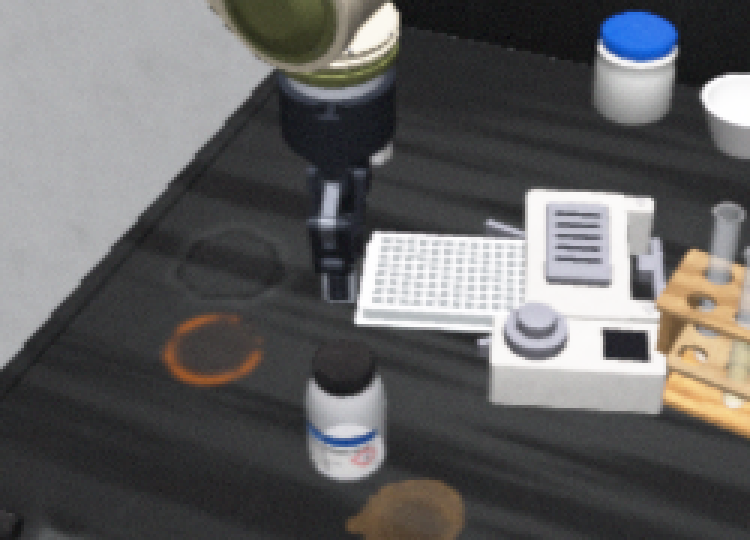

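drive_tool --gripper '[0.5,0.5,0.5,0.5,0.5,0.5,0.5,0.5,0.5,0.5]' --pt "0 0 0.005" --pt "0 0 0.006" --pt "0 0 0.006" --pt "0 0 0.007" --pt "0 0 0.007" --pt "0 0 0.007" --pt "0 0 0.006" --pt "0 0 0.006" --pt "0 0 0.003" --pt "0 0 0" --turn '[0,0,0,0,0,0,0,0,0,0]'

```text
time_s: 7.78
eef_pos: [585.0, 80.8, 3.7]
ee_rot: [0.571, -0.57, 0.418, -0.418]
force: [0.2, -1.0, 0.2]
grip_width: 0.502
```

```bash
python3 chk.py 5
```

```text
7.7833 [584.975  80.79    3.721] 17.55495886691802 [ 0.165 -1.021  0.184]
reader xy -108.19283074768995 0.1307593633851448
```

View pics/w5.png

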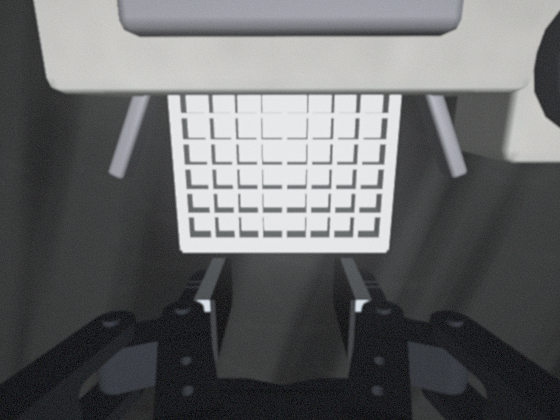

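drive_tool --gripper '[0.5,0.5,0.5,0.5,0.5]' --pt "0 0 0.003" --pt "0 0 0.003" --pt "0 0 0.002" --pt "0 0 0.002" --pt "0 0 0" --turn '[0,0,0,0,0]'

```text
time_s: 8.3
eef_pos: [594.3, 83.7, 3.9]
ee_rot: [0.571, -0.57, 0.418, -0.418]
force: [-0.9, -0.0, -0.4]
grip_width: 0.499
```

drive_tool --gripper '[0.5,0.5,0.5]' --pt "0 0 0.0015" --pt "0 0 0.001" --pt "0 0 0" --turn '[0,0,0]'

```text
time_s: 8.55
eef_pos: [596.4, 84.4, 3.8]
ee_rot: [0.57, -0.57, 0.418, -0.418]
force: [0.4, 0.7, -0.4]
grip_width: 0.5
```

drive_tool --gripper '[0.5,0.5,0.5]' --pt "0 0 0.001" --pt "0 0 0.001" --pt "0 0 0" --turn '[0,0,0]'

```text
time_s: 8.8
eef_pos: [598.3, 85.0, 3.8]
ee_rot: [0.57, -0.57, 0.418, -0.418]
force: [-0.4, -0.7, 0.4]
grip_width: 0.498
```

drive_tool --gripper '[0.5,0.5,0.5]' --pt "0 0 0.001" --pt "0 0 0.0005" --pt "0 0 0" --turn '[0,0,0]'

```text
time_s: 9.05
eef_pos: [598.4, 85.0, 3.7]
ee_rot: [-0.569, 0.571, -0.419, 0.417]
force: [-7.6, -3.6, 5.6]
grip_width: 0.497
```

drive_tool --gripper '[0.5,0.5,0.5]' --pt "0 0 0.001" --pt "0 0 0.0005" --pt "0 0 0" --turn '[0,0,0]'

```text
time_s: 9.3
eef_pos: [598.4, 85.1, 3.7]
ee_rot: [-0.569, 0.573, -0.42, 0.416]
force: [-16.0, -6.2, 11.2]
grip_width: 0.499
```

drive_tool --gripper '[0.5,0.5,0.5]' --pt "0 0 0.001" --pt "0 0 0.0005" --pt "0 0 0" --turn '[0,0,0]'

```text
time_s: 9.55
eef_pos: [598.5, 85.2, 3.7]
ee_rot: [-0.568, 0.574, -0.42, 0.415]
force: [-23.1, -10.1, 16.3]
grip_width: 0.497
```

```bash
python3 chk.py 6
```

```text
9.55 [598.516  85.169   3.651] 17.596166611611025 [-23.12  -10.064  16.311]
reader xy -93.96236324457296 0.23477809154021256
```

View pics/w6.png

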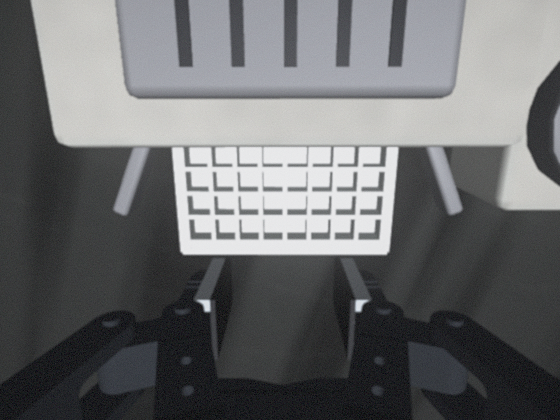

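drive_tool --gripper '[0.5,0.5,0.5,0.5,0.5,1,1,1,1,1,1,1]' --pt "0 0 -0.004" --pt "0 0 -0.008" --pt "0 0 -0.018" --pt "0 -0.02 0" --pt "0 -0.04 0" --pt "0 -0.04 0" --pt "0 -0.04 0" --pt "0 -0.03 0" --pt "0 0 0.03" --pt "0 0 0.04" --pt "0 0 0.01" --pt "0 0 0" --turn '[0,0,0,0,0,0,0,0,0,0,0,0]'

```text
time_s: 10.65
eef_pos: [651.7, 102.1, 172.8]
ee_rot: [0.571, -0.57, 0.418, -0.418]
force: [-1.3, 0.6, -1.4]
grip_width: -0.004
```

```bash
python3 chk.py 7
```

```text
10.65 [651.669 102.08  172.781] 17.587081083707314 [-1.253  0.603 -1.425]
reader xy -38.1836240601686 0.379764879243272
```

View pics/w7.png

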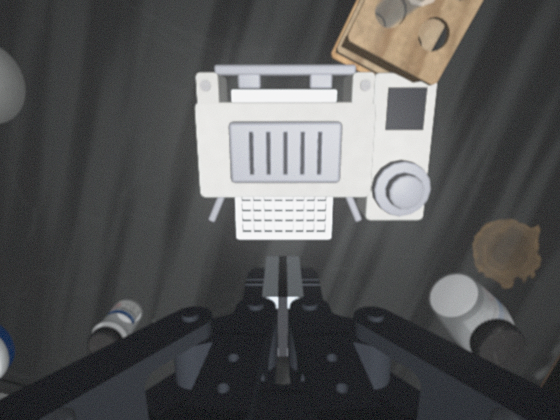

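Run:
```python
from h import *
np.set_printoptions(precision=1,suppress=True)
im=cv2.imread('pics/w7.png'); cv2.imwrite('pics/w7z.png',cv2.resize(im[50:260,180:450],None,fx=2.9,fy=2.85,interpolation=cv2.INTER_CUBIC))
z=np.load('w7.npz'); d=z['d']; P,M=z['P'],z['M']
pts=np.full(d.shape+(3,),np.nan); m=d>0; pts[m]=cloud('wrist',d,None,(P,M))
H=pts[...,2]; a=np.radians(17.5); D=pts[...,:2]-[688.2,113.2]
X=D@[np.cos(a),np.sin(a)]; Y=D@[-np.sin(a),np.cos(a)]
for u in (240,255,285,310,328): print(u,[(v,round(float(X[v,u]),1),round(float(H[v,u]),1)) for v in range(70,106,3)],'rear',[(v,round(float(X[v,u]),1),round(float(H[v,u]),1)) for v in range(228,246,3)])
k=(H>57)&(H<66)&(np.abs(Y+85)<25); print('btn',pts[k].mean(0),k.sum(), cv2.minEnclosingCircle(pts[k][:,:2].astype(np.float32)))
r=ctrl.pinpoint('wrist','start_top')[:1]
print([c2w('wrist',q['centre'],(P,M)) for q in r])
```

```text
240 [(70, 57.5, 14.3), (73, 55.6, 11.2), (76, 53.3, 12.9), (79, 51.1, 12.3), (82, 48.9, 13.2), (85, 46.7, 13.2), (88, 45.1, -0.2), (91, 42.7, 2.3), (94, 40.0, 13.2), (97, 37.8, 12.5), (100, 35.5, 13.9), (103, 33.0, 43.9)] rear [(228, -70.2, 13.9), (231, -73.1, 13.4), (234, -75.6, 14.1), (237, -78.4, 14.2), (240, -86.6, -0.3), (243, -89.6, -0.7)]
255 [(70, 57.8, 11.3), (73, 55.6, 11.8), (76, 53.3, 12.4), (79, 51.0, 14.0), (82, 49.0, 12.2), (85, 46.7, 12.7), (88, 44.6, 10.8), (91, 42.7, 2.0), (94, 40.0, 13.6), (97, 37.8, 14.1), (100, 35.5, 15.2), (103, 33.0, 43.7)] rear [(228, -72.9, 6.0), (231, -73.7, 11.7), (234, -75.4, 14.7), (237, -78.1, 14.8), (240, -86.7, -0.7), (243, -89.7, -1.0)]
285 [(70, 57.6, 13.4), (73, 55.5, 12.5), (76, 54.4, -2.0), (79, 52.0, 0.1), (82, 49.7, -0.2), (85, 47.4, 0.1), (88, 45.2, -1.4), (91, 42.7, 1.5), (94, 40.0, 13.4), (97, 37.8, 14.9), (100, 35.5, 14.5), (103, 33.1, 42.3)] rear [(228, -72.9, 5.7), (231, -73.3, 12.7), (234, -75.5, 14.3), (237, -78.5, 13.7), (240, -86.8, -1.1), (243, -89.5, -0.6)]
310 [(70, 57.7, 12.5), (73, 55.5, 12.6), (76, 53.4, 11.6), (79, 51.2, 11.7), (82, 49.0, 12.5), (85, 46.8, 11.8), (88, 45.0, 3.1), (91, 42.7, 2.4), (94, 40.0, 13.6), (97, 37.8, 14.8), (100, 35.6, 13.6), (103, 33.1, 43.2)] rear [(228, -72.7, 6.3), (231, -73.4, 12.4), (234, -75.7, 13.7), (237, -78.3, 14.0), (240, -86.5, -0.4), (243, -89.3, -0.1)]
328 [(70, 57.7, 12.4), (73, 55.6, 11.7), (76, 53.4, 11.8), (79, 51.1, 13.6), (82, 49.0, 11.9), (85, 46.7, 13.1), (88, 44.7, 8.5), (91, 42.7, 1.5), (94, 40.0, 15.8), (97, 37.8, 12.7), (100, 35.6, 14.9), (103, 33.1, 43.2)] rear [(228, -70.4, 13.1), (231, -72.6, 14.5), (234, -75.8, 13.3), (237, -78.6, 13.3), (240, -86.4, -0.3), (243, -89.2, 0.0)]
btn [688.7  24.   60.9] 993 ((688.4370727539062, 23.19091796875), 12.754439353942871)
[array([689.5,  27.3,  60.9])]
```

View pics/w7z.png

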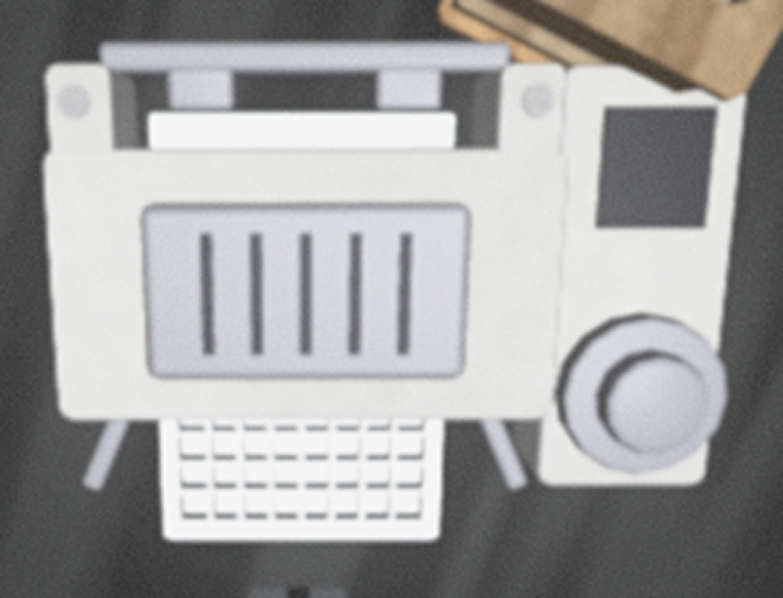

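Run:
```python
from h import *
np.set_printoptions(precision=1,suppress=True,linewidth=160)
im=cv2.imread('pics/w7.png').mean(2)
z=np.load('w7.npz'); d=z['d']; P,M=z['P'],z['M']
pts=np.full(d.shape+(3,),np.nan); m=d>0; pts[m]=cloud('wrist',d,None,(P,M))
H=pts[...,2]; a=np.radians(17.5); D=pts[...,:2]-[688.2,113.2]
X=D@[np.cos(a),np.sin(a)]
for nm,cols in dict(lugL=range(245,256),mid=range(270,300),lugR=range(315,328)).items():
    c=list(cols)
    for v in list(range(84,97))+list(range(234,244)): print(nm,v,im[v,c].mean().round(0),X[v,c].mean().round(1),H[v,c].mean().round(1))
```

```text
lugL 84 212.0 47.5 12.4
lugL 85 210.0 46.7 12.4
lugL 86 201.0 46.0 12.2
lugL 87 177.0 45.3 11.9
lugL 88 156.0 44.6 10.8
lugL 89 190.0 44.2 1.8
lugL 90 236.0 43.4 2.2
lugL 91 245.0 42.6 2.7
lugL 92 245.0 41.9 2.7
lugL 93 244.0 41.1 2.2
lugL 94 244.0 40.0 14.0
lugL 95 244.0 39.3 13.6
lugL 96 244.0 38.5 14.0
lugL 234 245.0 -75.7 13.9
lugL 235 245.0 -76.7 13.8
lugL 236 245.0 -77.5 13.9
lugL 237 246.0 -78.4 14.1
lugL 238 241.0 -79.4 13.7
lugL 239 186.0 -85.6 -0.5
lugL 240 109.0 -86.5 -0.3
lugL 241 71.0 -87.3 0.1
lugL 242 69.0 -88.6 -0.5
lugL 243 70.0 -89.6 -0.7
mid 84 79.0 48.2 -0.3
mid 85 79.0 47.4 -0.6
mid 86 77.0 46.7 -0.8
mid 87 79.0 45.9 -0.6
mid 88 110.0 45.1 -0.6
mid 89 184.0 44.2 2.0
mid 90 239.0 43.5 2.3
mid 91 246.0 42.7 2.2
mid 92 244.0 41.9 2.3
mid 93 244.0 41.1 2.4
mid 94 244.0 40.0 13.8
mid 95 244.0 39.3 13.9
mid 96 244.0 nan nan
mid 234 245.0 -75.7 13.7
mid 235 245.0 -76.6 13.9
mid 236 245.0 -77.5 13.8
mid 237 246.0 -78.4 13.9
mid 238 241.0 -79.3 13.9
mid 239 192.0 -85.5 -0.4
mid 240 121.0 -86.5 -0.5
mid 241 92.0 -87.5 -0.4
mid 242 91.0 -88.5 -0.6
mid 243 92.0 -89.6 -0.8
lugR 84 217.0 47.5 12.6
lugR 85 217.0 46.8 12.7
lugR 86 207.0 46.1 11.8
lugR 87 177.0 45.3 11.9
lugR 88 152.0 44.7 9.6
lugR 89 188.0 44.3 1.8
lugR 90 237.0 43.5 2.3
lugR 91 245.0 42.7 1.8
lugR 92 245.0 41.9 2.3
lugR 93 244.0 41.2 2.3
lugR 94 244.0 40.1 13.7
lugR 95 244.0 39.3 14.0
lugR 96 244.0 38.6 13.6
lugR 234 245.0 -75.6 13.9
lugR 235 245.0 -76.6 13.7
lugR 236 245.0 -77.6 13.5
lugR 237 246.0 -78.3 13.9
lugR 238 241.0 -79.2 14.0
lugR 239 187.0 -85.7 -1.0
lugR 240 110.0 -86.6 -0.7
lugR 241 74.0 -87.4 -0.3
lugR 242 72.0 nan nan
lugR 243 74.0 -89.5 -0.7
```

drive_tool --gripper '[1,1,1,1,1,1,1,1,1]' --pt "0.0287 0 0.0038" --pt "0.0287 0 0.0038" --pt "0.0287 0 0.0038" --pt "0 0 0" --pt "0 0.03 0" --pt "0 0.03 0" --pt "0 0.03 0" --pt "0 0.011 0" --pt "0 0 0" --turn '[0,0,0,0,0,0,0,0,0]'

```text
time_s: 11.55
eef_pos: [685.2, 22.9, 70.4]
ee_rot: [-0.57, 0.571, -0.42, 0.416]
force: [0.5, -0.1, 0.3]
grip_width: -0.004
```

```bash
python3 chk.py 8
```

```text
11.55 [685.18   22.869  70.412] 17.53695766374411 [ 0.498 -0.058  0.308]
reader xy -30.043046465278316 -85.24193763856567
```

View pics/w8.png

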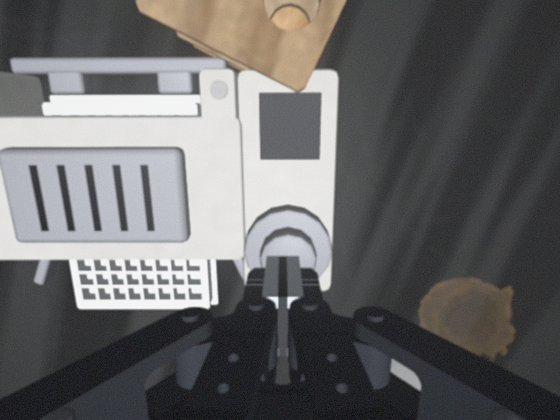

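View pics/s8.png

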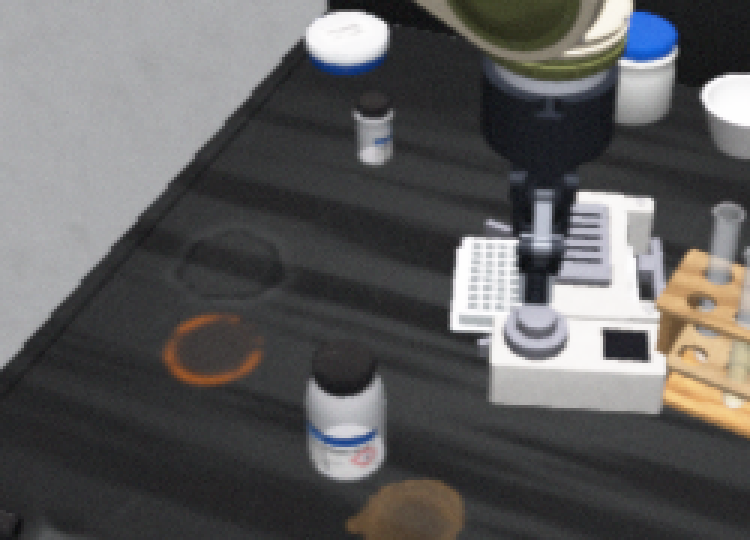

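drive_tool --gripper '[1,1,1,1,1]' --pt "0 0.004 0.003" --pt "0 0.004 0" --pt "0 0.003 0" --pt "0 0.001 0" --pt "0 0 0" --turn '[0,0,0,0,0]'

```text
time_s: 12.07
eef_pos: [690.0, 23.7, 61.0]
ee_rot: [0.571, -0.57, 0.418, -0.418]
force: [-0.4, 1.0, 2.2]
grip_width: 0.0
```

drive_tool --gripper '[1,1,1,1]' --pt "0 0.002 0" --pt "0 0.0015 0" --pt "0 0.001 0" --pt "0 0 0" --turn '[0,0,0,0]'

```text
time_s: 12.4
eef_pos: [690.1, 23.7, 56.5]
ee_rot: [0.571, -0.57, 0.418, -0.418]
force: [1.5, 1.0, 4.3]
grip_width: 0.0
```

drive_tool --gripper '[1,1,1]' --pt "0 0.001 0" --pt "0 0.0005 0" --pt "0 0 0" --turn '[0,0,0]'

```text
time_s: 12.65
eef_pos: [690.1, 23.7, 56.0]
ee_rot: [0.571, -0.57, 0.418, -0.418]
force: [-1.9, 0.3, 8.5]
grip_width: 0.001
```

drive_tool --gripper '[1,1,1]' --pt "0 0.0005 0" --pt "0 0.0005 0" --pt "0 0 0" --turn '[0,0,0]'

```text
time_s: 12.9
eef_pos: [690.2, 23.7, 55.9]
ee_rot: [0.571, -0.57, 0.417, -0.418]
force: [-5.2, 0.8, 14.0]
grip_width: 0.001
```

drive_tool --gripper '[1,1,1,1,1,1,1,1,1]' --pt "0 0 0" --pt "0 -0.01 0" --pt "0 -0.02 0" --pt "0 -0.03 0" --pt "0 -0.035 0" --pt "-0.025 -0.02 -0.005" --pt "-0.03 0 -0.01" --pt "-0.02 0 -0.01" --pt "0 0 0" --turn '[0,0,0,0,0,0,0,0,0]'

```text
time_s: 13.65
eef_pos: [641.1, 90.8, 169.2]
ee_rot: [-0.571, 0.571, -0.418, 0.416]
force: [0.2, 0.3, 0.6]
grip_width: 0.002
```

```bash
python3 chk.py 9
python3 - <<'E'
from h import *
np.set_printoptions(precision=1,suppress=True,linewidth=160)
z=np.load('w9.npz'); d=z['d']; P,M=z['P'],z['M']
pts=np.full(d.shape+(3,),np.nan); m=d>0; pts[m]=cloud('wrist',d,None,(P,M))
H=pts[...,2]; a=np.radians(17.5); D=pts[...,:2]-[688.2,113.2]
X=D@[np.cos(a),np.sin(a)];Y=D@[-np.sin(a),np.cos(a)]
k=(np.hypot(X+26,Y+85)<9); print('btn z',np.median(H[k]),k.sum())
for y in (-28,0,28):
    k=(np.abs(Y-y)<6)&(X>37)&(X<48)&(H>-3)&(H<20)
    print(y,'top front',X[k&(H>13.2)&(X<44)].max(),'skirt',X[k&(H>1)&(H<8)].max(), 'lug min',X[k&(H>10)&(X>42)].min() if y else '')
    k=(np.abs(Y-y)<6)&(X<-70)&(X>-95)&(H>9); print('rear',X[k].min())
for n in ['scene','side']:
    ctrl.capture(n)
    for q in ['plate','vial','bottle_small','filter_box','salt_jar']:
        for r in ctrl.pinpoint(n,q)[:1]: print(n,q,r['score'],c2w(n,r['centre']))
E
```

```text
13.65 [641.069  90.846 169.219] 17.73352465751939 [0.159 0.284 0.622]
reader xy -51.67143280878853 -7.146974439730823
btn z 61.21340357101417 535
-28 top front 40.06604351612936 skirt 44.695012140508986 lug min 44.55197356431886
rear -79.30174031157992
0 top front 39.971242918013104 skirt 47.596347166583335 lug min 
rear -79.82134540410357
28 top front 39.899916126895455 skirt 44.51133427205487 lug min 44.41449705332664
rear -79.90562619868025
scene plate 0.63 [668.8 106.3  -1.4]
scene vial 0.49 [494.2 205.2   0.8]
scene bottle_small 0.61 [603.9 -81.1  -0.8]
scene filter_box 0.66 [410.9 342.    1.2]
scene salt_jar 0.64 [657.3 354.7  -3.1]
side vial 0.59 [493.2 206.8  -0. ]
side bottle_small 0.82 [601.1 -80.3   2.5]
side filter_box 0.92 [407.4 338.7   5.4]
side salt_jar 0.8 [665.2 355.3   3.5]
```

View pics/w9.png

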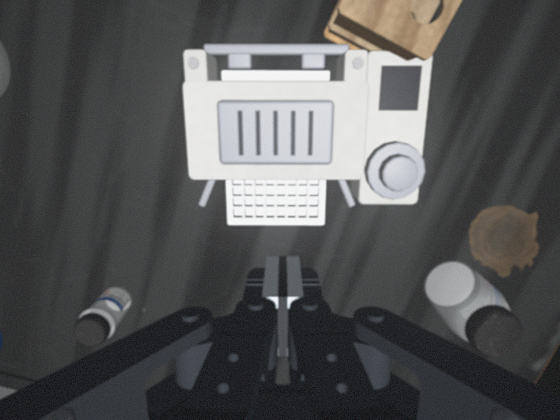

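View pics/s9.png

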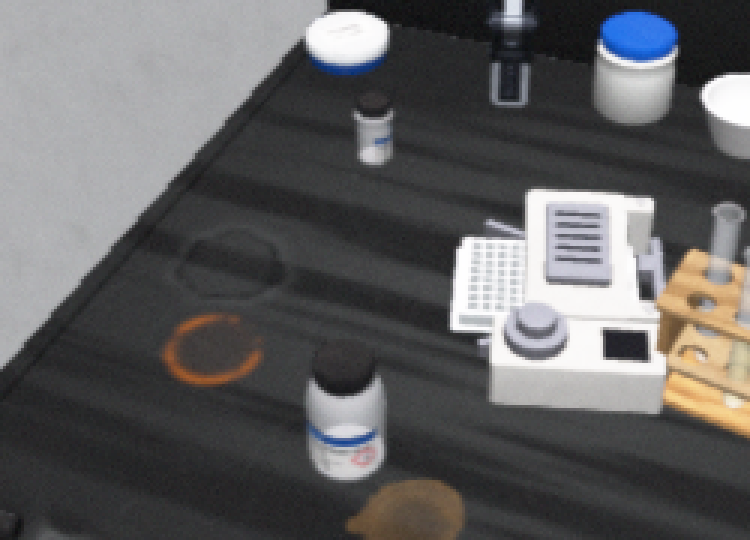

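The wrist view shows the plate square against the lugs (lugs near v 68, plate front near v 72). The button at (397,172) is back up at z 61, the hand is clear, and the bystanders haven't moved. I'm handing the job in.

```bash
python3 -c "
from rig import ctrl
print(ctrl.finish_job(), ctrl.sense()['time_s'])"
```

```text
the job is handed in; nothing more can be done
the job is handed in; nothing more can be done
```

I pushed the plate flat along the worktop with two half-open fingers until it stopped on the lugs, then pressed the start button with the shut fingers. I took the hand away and handed the job in at about 14 s of robot time; the hand-in gave no verdict.

**Plate:**
- It stopped dead under about 25 N, with the fingers where the home position should put them.
- The last wrist depth picture put the foot of its leading end at about 44.5–44.7 mm in the reader frame. It read the lug faces at about 44.5 mm, against a nominal 45 mm.
- The leading and rear edges each agreed within 0.6 mm across the width, so the plate is square.

**Button:** It went from about 61–62 mm to a hard stop at 56 mm, held by 14 N. The last picture shows it back up at 61 mm.

**Bystanders:** The vial, small bottle, round box and jar read within about 5 mm of their starting positions, which is the detector's noise.

**Checks that disagreed:**
- The network's last plate centre was off by several mm from what home implies, at a middling score of 0.63, and the side camera reported no plate. I trusted the depth edges and the contact force instead.
- Seen from above, the plate's top edge sits about 4–5 mm short of the lugs. The depth picture shows a low skirt that reaches them.

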